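Seat the loose bridging link and switch on

TASK

One of the five black bridging links on the practice-circuit console is standing proud of its sockets: push it gently fully home with the fingertips, then switch the supply on by pressing the small flat-topped round button of the control station right down and letting it spring back. Only push: nothing is to be pulled up, picked up or carried. Leave the other links, the mushroom-headed stop button, the selector switch and the loose things lying or standing about alone, and finish with the hand clear.

Things in the scene. Friction and masses are not known exactly. Their poses are not given: they have to be found in the camera images.
- console: Console, fixed: grey case, white top plate, 280 (x) by 340 (y) by 60 mm high, origin under its centre, yaw within 0.25 rad. The plate has six socket pairs, at x = -70 or +30 and y = -100, 0 or +100 mm in its frame: five carry a link, one is empty; which is where varies. Else only printed lines, a lamp (6 mm high) and a fuse cap (9 mm) stand on the plate.
- loose_link_top (a point): Centre of the flat top of the link that is not fully in. All links are alike: black plastic, 19 mm (console x) by 38 mm (console y), 26 mm high, two 4 mm metal pins below. Fully home, the underside is 3 mm above the plate and the top 89 mm above the bench; this one starts 10 to 14 mm higher, showing its pins. It goes straight down; the point moves with it.
- loose_link (a joint): How far the loose link stands above fully home, in m: 0.010 to 0.014 at the start, 0 when home. The sockets grip it by friction, about 6 N, so it stays where it is pushed, and there is a hard stop at 0.
- loose_pair: The socket pair of the loose link together with the link; origin on the plate between the two sockets, y along the link's length.
- pair_1: The socket pair of a link that is already home, together with its link; origin on the plate between the sockets, y along the link's length; the link's top is 29 mm above this origin.
- pair_2: The socket pair of a link that is already home, together with its link; origin on the plate between the sockets, y along the link's length; the link's top is 29 mm above this origin.
- pair_3: The socket pair of a link that is already home, together with its link; origin on the plate between the sockets, y along the link's length; the link's top is 29 mm above this origin.
- pair_4: The socket pair of a link that is already home, together with its link; origin on the plate between the sockets, y along the link's length; the link's top is 29 mm above this origin.
- link_1 (a joint): How far the link in pair_1 stands above fully home, in m: 0 at the start and to stay so.
- link_2 (a joint): How far the link in pair_2 stands above fully home, in m: 0 at the start and to stay so.
- link_3 (a joint): How far the link in pair_3 stands above fully home, in m: 0 at the start and to stay so.
- link_4 (a joint): How far the link in pair_4 stands above fully home, in m: 0 at the start and to stay so.
- station: Control station, fixed: grey box 200 (x) by 80 (y) by 65 mm high, a black cable gland on its +x end, origin under its centre, yaw within 0.3 rad. On its top, on the centre line at x = -60, 0 and +60 mm, are three black operators in 30 mm metal bezels 4 mm high: start button, selector switch and mushroom stop button, in an order that varies.
- start_top (a point): Centre of the flat top of the start button: black plastic cap, 23 mm diameter, the top 79 mm above the bench (14 mm above the box, 10 mm above its bezel) when released. It is pressed straight down and the point moves with it.
- start_button (a joint): How far the start button is pressed, in m: 0 released, 0.006 right down. A spring returns it; it begins to move at about 2 N and is right down at 5 N.
- start_unit: The start button with its bezel; origin on the station's top, on the button's axis.
- stop_button (a joint): How far the mushroom stop button is pressed, in m: 0 released (and to stay so), 0.006 right down at 8 N.
- stop_unit: The mushroom stop button with its bezel; origin on the station's top, on its axis. Domed head 40 mm diameter, its top 95 mm above the bench.
- selector_unit: The selector switch with its bezel; origin on the station's top, on its axis. A bar handle 26 by 7.5 mm, its top 88 mm above the bench, turned to any angle within 0.7 rad of the station's x axis.
- selector_end (a point): Upper end of the selector's bar, 12 mm from its axis; it is to stay where it is.
- multimeter: Handheld multimeter lying on the bench to the right of the console, 178 mm (x) by 86 mm (y), 41 mm high, about 0.4 kg, origin under its centre. Bystander.
- capacitor: Black can capacitor standing loose on the far margin of the console plate, 35 mm diameter, 59 mm high with its two screw terminals, about 80 g, origin under its centre. Bystander.
- screwdriver: Screwdriver lying loose on the bench to the left of the control station, roughly along x, less than 40 mm high, origin under its middle. Bystander.

How it is judged:
By the outcome, as a careful person would: the job done as asked, in the order asked, and still so for the second after the job is handed in, with the robot touching nothing.
It also fails if it takes over 42 s, if anything falls off the work surface, if the arm or the gripper's body presses on something with over 40 N, if the wrist force passes 120 N, or if a joint passes its speed limit or range.

ROBOT

A 6-joint arm with a two-finger parallel gripper is mounted at the origin on the work surface. World frame = base frame: x ahead of the robot, y to its left, z up, the work surface at z = 0. Lengths are in m, angles in rad, forces in N, time in s.
With the tool pointing down it reaches from about 0.35 to 0.85 m from the base axis. Payload 8.1 kg.
Tool frame: the origin (TCP) lies at the very end of the fingers, on their centre line; the grasp point (between the pads) lies 19 mm behind it; z points along the fingers, y is the direction in which the jaws open and shut (so a half turn about z gives the same grasp; the last joint's range is limited). The gripper opens to 85 mm and grips with 20 to 120 N. Pads are 22 mm wide; open, the fingers measure 114 mm over their backs; the gripper's body (76 mm by 85 mm) begins 54 mm behind the grasp point. The pads swing forward as they close: fully open they stand 13 mm farther back than shut.
Start: joints at [1.066, 0.13, 1.488, -0, 1.523, -0.085], TCP at [0.245, 0.548, 0.231] pointing down, gripper open.
Joint ranges: [-2.96, 2.96], [-0.89, 2.26], [0.02, 2.5], [-1.34, 4.48], [0, 2.73], [-2.66, 2.66]. Speed limits (rad/s): [2.39, 2.39, 2.79, 3.14, 3.14, 3.14].

INTERFACE

Orientations are given as [roll, pitch, yaw] about the fixed x, y, z axes, in that order (R = Rz(yaw) Ry(pitch) Rx(roll)).
In Python, from rig import get_state, snapshot, camera_model, order, search_frame gives the robot as it stands.
- The arm moves only by the tool servo_tool, never from a script. Its argument "increments" is a list of rows, each an object of numbers: "gripper": the gripper command: -1 is shut, 1 is fully open, values between are in proportion; "x", "y", "z": the shift along the world's x, y, z in cm; "ax", "ay", "az": the turn, a rotation vector about the world's x, y, z in degrees. In form: [{"gripper": .., "x": .., "y": .., "z": .., "ax": .., "ay": .., "az": ..}, ...]. A call has 1 to 12 rows; each row shifts and turns the pose as measured when the row begins; what a row does not reach is not made up. A row lasts 1/8 s, in which the tool goes at most 62.5 mm and 10.7 degrees, less where a joint would pass 70% of its speed; a pose out of reach is approached as far as the arm can. A call with a gripper value outside its range is refused whole. The fingers move at their own pace and stop on an object; "grip_force" is the grip in N (left out, the last holds). Time passes only in rows, so rows that do not move let the fingers close. It gives the time, the measured TCP pose, the force and the opening at its end, in the units of the state.
- get_state(): the state, without advancing time (a new reading comes with each control period).
- snapshot(name): name is "scene" or "top"; returns the picture (480x640x3 uint8, red, green, blue); there is no depth.
- camera_model(name): a dict with "fx", "fy", "cx", "cy" (pixels), "extrinsics" (4x4, takes a point from camera to world coordinates). Camera axes: x right, y down, z forward; pixel columns grow to the right and rows downward; lengths in m; the calibration is good to about 2 mm. A picture is of the moment at which its call begins. camera_model takes no time and is no camera call.
- order.finish_job(): hands the job in, once; it reports no verdict.
Trained networks look in the newest picture that a camera, given by its name, has taken for a name from the list of things; names that differ only in an ending like _2 or _b are one class to them, and where a whole thing is asked for, a point or a joint stands for the part that bears it (a point fixed in the world has none). Each returns a list of dicts, best first, with "conf" (0 to 1); they miss things now and then, are a little off and sometimes report something else, mostly with a low value. They report only what shows in the picture. A call takes as long as a camera call.
- search_frame(camera, name): "point" ([x, y, z] in m, in world coordinates, good to about 4 mm: the middle of the surface that is visible of it).
The state is a dict: "t": time; "joint_positions": joint angles; "qvel": joint speeds; "joint_efforts": joint torques, N m; "tool_pos": TCP position; "orientation": TCP orientation; "contact_force": force on the tool from outside, world axes, zero at the start; "moment": the same for the moment, N m; "opening": opening from 0.0 (shut) to 1.0 (fully open).
Only numpy, scipy, OpenCV 4.12 (cv2) and the standard library are available. Lean on these libraries where they do the work, as an engineer would, in place of code of your own. Each camera call takes 0.05 s, during which the arm holds its last target. There are 200 camera calls.

## Working session

There is one attempt and no reset: what is moved stays moved. The work goes in short steps, Python scripts to look and compute and a tool call to move; the robot and the scene stay as the last step left them, time stands still between calls to the robot, and variables do not carry over. Pictures are saved under pics/ and viewed, about 8 in all and at most 12, crops included, and the job is handed in when it is done.

Besides the shell and the picture viewer there is one more tool, called after "Call:" in YAML: its name, and indented under it one key for each argument. servo_tool: Moves the arm, as the interface text tells. Its arguments: {"type":"object","properties":{"increments":{"type":"array"},"grip_force":{"type":"number"}},"required":["increments"]}

```bash
mkdir -p pics
python3 - <<'E'
from rig import *
import cv2,numpy as np
for c in ("scene","top"):
    im=snapshot(c); cv2.imwrite(f"pics/{c}0.png",im[:,:,::-1])
    m=camera_model(c); print(c,m['fx'],m['cx'],m['cy'],np.round(m['extrinsics'],4).tolist())
    for n in ("loose_link_top","loose_pair","pair_1","start_top","start_unit","stop_unit","selector_unit","console","station","capacitor"):
        print(n,[(np.round(d['point'],4).tolist(),round(d['conf'],2)) for d in search_frame(c,n)][:6])
s=get_state();print(s)
E
```

```text
scene 475.12886497734854 319.5225822976702 240.24305386822567 [[-0.3957, 0.6045, -0.6914, 1.2335], [0.9182, 0.2777, -0.2826, 0.2788], [0.0212, -0.7467, -0.6649, 0.7713], [0.0, 0.0, 0.0, 1.0]]
loose_link_top [([0.4909, -0.081, 0.0923], 0.65), ([0.676, -0.0691, 0.097], 0.17)]
loose_pair [([0.6023, 0.2836, 0.0768], 0.72), ([0.5868, 0.2794, 0.062], 0.71), ([0.4935, -0.0783, 0.088], 0.48)]
pair_1 [([0.6049, 0.0023, 0.0882], 0.75), ([0.4737, -0.1785, 0.082], 0.73), ([0.6776, -0.0655, 0.0998], 0.7), ([0.512, 0.0197, 0.0861], 0.69), ([0.5715, -0.1957, 0.0814], 0.68), ([0.6093, 0.2822, 0.0751], 0.38)]
start_top []
start_unit [([0.6034, 0.2853, 0.0758], 0.63), ([0.4739, -0.1768, 0.0816], 0.18)]
stop_unit [([0.4864, 0.2576, 0.0871], 0.83)]
selector_unit [([0.491, -0.0789, 0.0949], 0.61), ([0.5422, 0.2688, 0.0743], 0.48)]
console [([0.6005, -0.0582, 0.0594], 0.94)]
station [([0.5897, 0.2791, 0.0648], 0.93), ([0.4875, -0.0831, 0.0981], 0.17)]
capacitor [([0.6765, -0.067, 0.0996], 0.9)]
top 498.150078027127 319.3277247072421 238.95123251400005 [[-0.0433, -0.9746, 0.2199, 0.2463], [-0.9991, 0.042, 
[... 731 characters left out ...]
.69)]
{'t': 1.1, 'joint_positions': array([ 1.06563495e+00,  1.30426956e-01,  1.48824967e+00,  2.37122002e-05,
        1.52300257e+00, -8.53997078e-02]), 'qvel': array([-1.31861865e-03, -5.35157792e-04, -7.15866921e-04, -6.73609512e-05,
       -1.24115784e-03, -3.47037871e-04]), 'joint_efforts': array([ 4.64557270e-04, -5.69336021e+01, -5.00862586e+01, -5.66441213e-05,
        1.72447770e-03, -2.35134672e-05]), 'tool_pos': array([0.24448724, 0.54790633, 0.2312488 ]), 'orientation': array([-3.14150844e+00, -3.09806494e-05,  2.72182985e+00]), 'contact_force': array([-0.0809274 , -0.71410331,  0.05521617]), 'moment': array([ 0.00209707,  0.03610358, -0.00284258]), 'opening': 1.0013559384107342}
```

View pics/scene0.png

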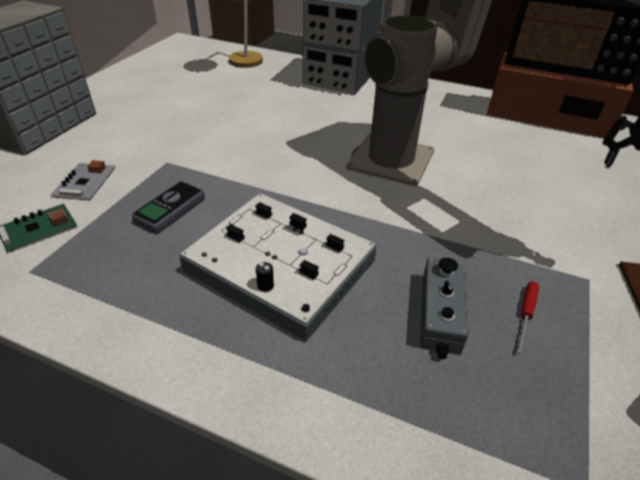

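View pics/top0.png

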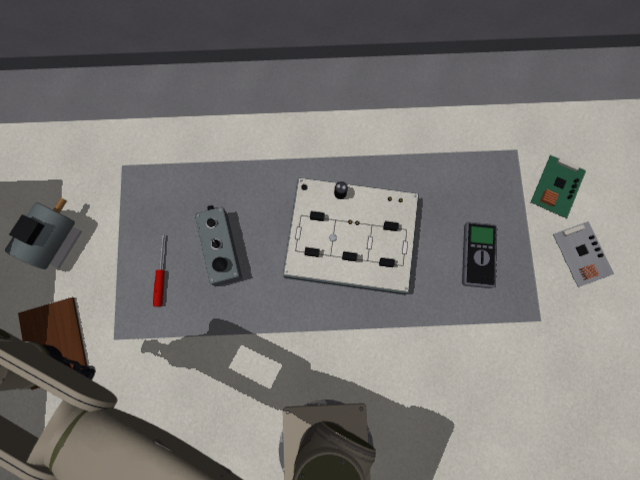

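The scene picture shows the console with links at about (263,210), (298,222), (335,243), (235,232) and (310,270). The middle one of the near row, at (298,222), looks proud. On the station the mushroom is at (449,266), the selector at (447,289) and the flat button, nearest the gland, at (448,313). In the top picture these are at about (350,256) for the loose link and (211,222) for the start button. Next I'll refine with rectified plate views.

```bash
cat > h.py <<'E'
import numpy as np,cv2
from rig import camera_model
def proj(c,P):
    m=camera_model(c);E=np.linalg.inv(m['extrinsics']);P=np.atleast_2d(P)
    q=P@E[:3,:3].T+E[:3,3]
    return np.c_[m['fx']*q[:,0]/q[:,2]+m['cx'],m['fy']*q[:,1]/q[:,2]+m['cy']]
def ortho(c,im,x0,x1,y0,y1,z,s):
    """Picture of plane z: columns = -y (left is +y), rows = -x, s px/m"""
    W=int((y1-y0)*s);H=int((x1-x0)*s)
    w=np.float32([[x1,y1,z],[x1,y0,z],[x0,y0,z],[x0,y1,z]])
    A=cv2.getPerspectiveTransform(np.float32(proj(c,w)),np.float32([[0,0],[W,0],[W,H],[0,H]]))
    return cv2.warpPerspective(im,A,(W,H),flags=cv2.INTER_CUBIC)
E
python3 - <<'E'
from h import *
S,T=[cv2.imread(f"pics/{c}0.png") for c in("scene","top")]
# plate fit at z=.06, both cameras
for c,im in(("scene",S),("top",T)):
    o=ortho(c,im,.35,.85,-.35,.2,.06,1000); hsv=cv2.cvtColor(o,cv2.COLOR_BGR2HSV)
    m=((hsv[...,2]>135)).astype(np.uint8); m=cv2.morphologyEx(m,cv2.MORPH_CLOSE,np.ones((35,35)))
    n,l,st,ce=cv2.connectedComponentsWithStats(m)
    for i in range(1,n):
        if 60000<st[i,4]<130000:
            cn=cv2.findContours((l==i).astype(np.uint8),0,1)[0][0]; r=cv2.minAreaRect(cn)
            print(c,"centre",.85-r[0][1]/1000,.2-r[0][0]/1000,r[1:],st[i,4])
out=[]
for c,im in(("scene",S),("top",T)):
    a=ortho(c,im,.42,.66,-.24,.06,.089,1300); b=ortho(c,im,.43,.67,.2,.34,.079,1300)
    for o,x1,y1 in((a,.66,.06),(b,.67,.34)):
        for k in range(60):
            v=round(k*.02-.4,2); 
            if abs(k)%1==0:
                yy=int((y1-v)*1300); xx=int((x1-v)*1300)
                if 0<=yy<o.shape[1]: cv2.line(o,(yy,0),(yy,5),(0,0,255),1)
                if 0<=xx<o.shape[0]: cv2.line(o,(0,xx),(5,xx),(0,0,255),1)
    out.append(np.hstack([a,b]))
o=np.vstack(out); print(o.shape); cv2.imwrite("pics/o1.png",o)
E
```

```text
scene centre 0.534 -0.08499999999999996 ((366.0, 528.0), 90.0) 98010
top centre 0.5554868469238281 -0.09550561523437501 ((332.21258544921875, 273.7501220703125), 10.50802230834961) 89952
(624, 572, 3)
```

View pics/o1.png

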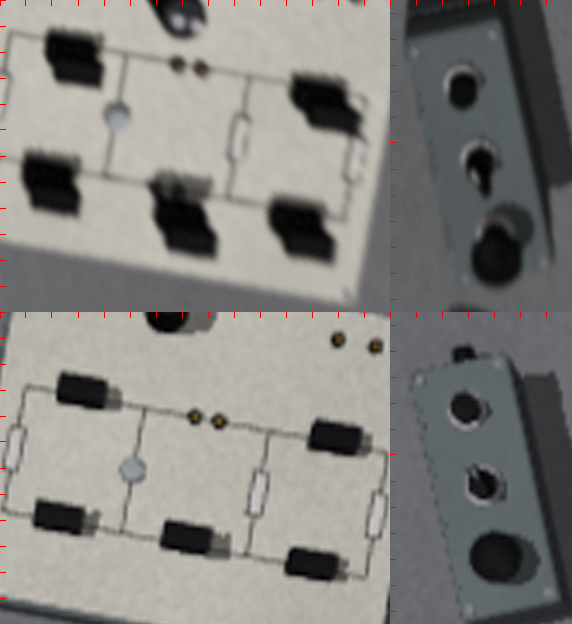

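The proud link is the middle one of the near row: its pins show in the scene view, at about (0.487, -0.082). The start button is at about (0.598, 0.283). Now I'll shut the fingers and travel high, above the link.

Call:
servo_tool:
  increments:
    - {"gripper": -1, "x": 2, "y": -5.2, "az": 1.1}
    - {"gripper": -1, "x": 2, "y": -5.2, "az": 1.1}
    - {"gripper": -1, "x": 2, "y": -5.2, "az": 1.1}
    - {"gripper": -1, "x": 2, "y": -5.2, "az": 1.1}
    - {"gripper": -1, "x": 2, "y": -5.2, "az": 1.1}
    - {"gripper": -1, "x": 2, "y": -5.2, "az": 1.1}
    - {"gripper": -1, "x": 2, "y": -5.2, "az": 1.1}
    - {"gripper": -1, "x": 2, "y": -5.2, "az": 1.1}
    - {"gripper": -1, "x": 2, "y": -5.2, "az": 1.1}
    - {"gripper": -1, "x": 2, "y": -5.2, "az": 1.1}
    - {"gripper": -1, "x": 2, "y": -5.2, "az": 1.1}
    - {"gripper": -1, "x": 2, "y": -5.2, "az": 1.1}
  grip_force: 20

```text
$.increments[0]: bad value
```

Call:
servo_tool:
  increments:
    - {"gripper": -1, "x": 2, "y": -5.2, "z": 0, "ax": 0, "ay": 0, "az": 1.1}
    - {"gripper": -1, "x": 2, "y": -5.2, "z": 0, "ax": 0, "ay": 0, "az": 1.1}
    - {"gripper": -1, "x": 2, "y": -5.2, "z": 0, "ax": 0, "ay": 0, "az": 1.1}
    - {"gripper": -1, "x": 2, "y": -5.2, "z": 0, "ax": 0, "ay": 0, "az": 1.1}
    - {"gripper": -1, "x": 2, "y": -5.2, "z": 0, "ax": 0, "ay": 0, "az": 1.1}
    - {"gripper": -1, "x": 2, "y": -5.2, "z": 0, "ax": 0, "ay": 0, "az": 1.1}
    - {"gripper": -1, "x": 2, "y": -5.2, "z": 0, "ax": 0, "ay": 0, "az": 1.1}
    - {"gripper": -1, "x": 2, "y": -5.2, "z": 0, "ax": 0, "ay": 0, "az": 1.1}
    - {"gripper": -1, "x": 2, "y": -5.2, "z": 0, "ax": 0, "ay": 0, "az": 1.1}
    - {"gripper": -1, "x": 2, "y": -5.2, "z": 0, "ax": 0, "ay": 0, "az": 1.1}
    - {"gripper": -1, "x": 2, "y": -5.2, "z": 0, "ax": 0, "ay": 0, "az": 1.1}
    - {"gripper": -1, "x": 2, "y": -5.2, "z": 0, "ax": 0, "ay": 0, "az": 1.1}
  grip_force: 20

```text
t: 2.6
tool_pos: [0.488, -0.0932, 0.2329]
orientation: [3.139, 0.008, 2.967]
contact_force: [0.6, 0.9, -0.3]
opening: 0.001
```

Call:
servo_tool:
  increments:
    - {"gripper": -1, "x": 0, "y": 1, "z": -3, "ax": 0, "ay": 0, "az": 0}
    - {"gripper": -1, "x": 0, "y": 0, "z": -4, "ax": 0, "ay": 0, "az": 0}
    - {"gripper": -1, "x": 0, "y": 0, "z": -3, "ax": 0, "ay": 0, "az": 0}
    - {"gripper": -1, "x": 0, "y": 0, "z": 0, "ax": 0, "ay": 0, "az": 0}

```text
t: 3.1
tool_pos: [0.4891, -0.0887, 0.1314]
orientation: [3.14, 0.011, 2.959]
contact_force: [-0.8, 0.3, 0.6]
opening: -0.001
```

Run:
```python
from h import *
from rig import *
s=get_state(); print(s['tool_pos'],s['orientation'],s['contact_force'])
o=[]
for c in("scene","top"):
    im=np.ascontiguousarray(snapshot(c)[:,:,::-1]);cv2.imwrite(f"pics/{c}1.png",im)
    p=proj(c,[s['tool_pos'],[.487,-.082,.101]]);print(c,p)
    u,v=p[1].astype(int); cr=cv2.resize(im[v-50:v+50,u-65:u+65],None,fx=4,fy=4,interpolation=cv2.INTER_CUBIC)
    for q,col in zip(p,((0,0,255),(0,255,0))):
        cv2.circle(cr,tuple(((q-[u-65,v-50])*4).astype(int).tolist()),3,col,-1)
    o.append(cr)
    print([(np.round(d['point'],4).tolist(),round(d['conf'],2)) for d in search_frame(c,"loose_link_top")+search_frame(c,"loose_pair")])
cv2.imwrite("pics/c1.png",cv2.resize(np.hstack(o),(800,308)))
```

```text
[ 0.48905849 -0.08865945  0.13140574] [3.13967416 0.0109357  2.95884936] [-0.78783015  0.25310255  0.63439703]
scene [[293.85518698 206.42883492]
 [297.13873946 217.46718887]]
[([0.4759, -0.1786, 0.0828], 0.7), ([0.4919, -0.0805, 0.095], 0.51), ([0.4873, -0.0791, 0.0881], 0.78)]
top [[352.40770093 251.73942747]
 [349.1189132  254.91017116]]
[([0.4858, -0.0794, 0.1045], 0.46), ([0.5007, 0.0173, 0.0906], 0.43)]
```

View pics/c1.png

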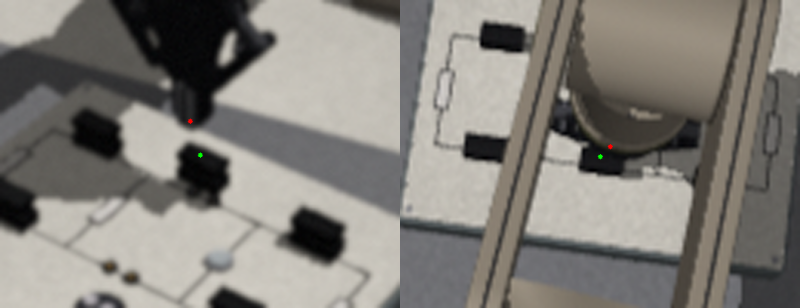

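The fingertips are shut over the link, and the green estimate (200,155 in the left crop, 600,157 in the right) sits at the middle of its top. I'll centre over it and start pressing down gently.

Call:
servo_tool:
  increments:
    - {"gripper": -1, "x": -0.2, "y": 0.7, "z": -0.5, "ax": 0, "ay": 0, "az": 0}
    - {"gripper": -1, "x": 0, "y": 0, "z": -0.8, "ax": 0, "ay": 0, "az": 0}
    - {"gripper": -1, "x": 0, "y": 0, "z": -0.5, "ax": 0, "ay": 0, "az": 0}
    - {"gripper": -1, "x": 0, "y": 0, "z": 0, "ax": 0, "ay": 0, "az": 0}

```text
t: 3.9
tool_pos: [0.4908, -0.0817, 0.1179]
orientation: [3.141, 0.021, 2.96]
contact_force: [0.4, 0.4, 0.1]
opening: -0.0
```

Call:
servo_tool:
  increments:
    - {"gripper": -1, "x": -0.3, "y": 0, "z": -0.5, "ax": 0.2, "ay": 1.2, "az": 0}
    - {"gripper": -1, "x": -0.1, "y": 0, "z": -0.5, "ax": 0, "ay": 0, "az": 0}
    - {"gripper": -1, "x": 0, "y": 0, "z": -0.3, "ax": 0, "ay": 0, "az": 0}
    - {"gripper": -1, "x": 0, "y": 0, "z": 0, "ax": 0, "ay": 0, "az": 0}

```text
t: 4.4
tool_pos: [0.4864, -0.0819, 0.1037]
orientation: [3.141, -0.002, 2.96]
contact_force: [-0.1, 0.5, 0.1]
opening: -0.001
```

Call:
servo_tool:
  increments:
    - {"gripper": -1, "x": 0, "y": 0, "z": -0.3, "ax": 0, "ay": 0, "az": 0}
    - {"gripper": -1, "x": 0, "y": 0, "z": -0.3, "ax": 0, "ay": 0, "az": 0}
    - {"gripper": -1, "x": 0, "y": 0, "z": -0.3, "ax": 0, "ay": 0, "az": 0}

```text
t: 4.78
tool_pos: [0.4868, -0.082, 0.0959]
orientation: [3.141, -0.001, 2.96]
contact_force: [-4.1, 1.1, 5.7]
opening: -0.003
```

Call:
servo_tool:
  increments:
    - {"gripper": -1, "x": 0, "y": 0, "z": -0.3, "ax": 0, "ay": 0, "az": 0}
    - {"gripper": -1, "x": 0, "y": 0, "z": -0.3, "ax": 0, "ay": 0, "az": 0}
    - {"gripper": -1, "x": 0, "y": 0, "z": -0.2, "ax": 0, "ay": 0, "az": 0}

```text
t: 5.15
tool_pos: [0.4868, -0.082, 0.0891]
orientation: [3.141, -0.001, 2.96]
contact_force: [-3.6, 0.7, 6.2]
opening: 0.002
```

Nearly home at 89.1 mm. I'll press on until the stop shows in the force.

Call:
servo_tool:
  increments:
    - {"gripper": -1, "x": 0, "y": 0, "z": -0.2, "ax": 0, "ay": 0, "az": 0}
    - {"gripper": -1, "x": 0, "y": 0, "z": -0.2, "ax": 0, "ay": 0, "az": 0}

```text
t: 5.4
tool_pos: [0.4871, -0.0821, 0.0888]
orientation: [3.142, -0.001, 2.96]
contact_force: [-13.1, 3.0, 23.4]
opening: -0.003
```

Stop reached: the force rose to 23 N at 88.8 mm. I'll lift and go across to the start button.

Call:
servo_tool:
  increments:
    - {"gripper": -1, "x": 0, "y": 0, "z": 2, "ax": 0, "ay": 0, "az": 0}
    - {"gripper": -1, "x": 0, "y": 0, "z": 4, "ax": 0, "ay": 0, "az": 0}
    - {"gripper": -1, "x": 0, "y": 0, "z": 4, "ax": 0, "ay": 0, "az": 0}
    - {"gripper": -1, "x": 1.4, "y": 4.5, "z": 0, "ax": 0, "ay": 0, "az": 2.5}
    - {"gripper": -1, "x": 1.4, "y": 4.5, "z": 0, "ax": 0, "ay": 0, "az": 2.5}
    - {"gripper": -1, "x": 1.4, "y": 4.5, "z": 0, "ax": 0, "ay": 0, "az": 2.5}
    - {"gripper": -1, "x": 1.4, "y": 4.5, "z": 0, "ax": 0, "ay": 0, "az": 2.5}
    - {"gripper": -1, "x": 1.4, "y": 4.5, "z": 0, "ax": 0, "ay": 0, "az": 2.5}
    - {"gripper": -1, "x": 1.4, "y": 4.5, "z": 0, "ax": 0, "ay": 0, "az": 2.5}
    - {"gripper": -1, "x": 1.4, "y": 4.5, "z": 0, "ax": 0, "ay": 0, "az": 2.5}
    - {"gripper": -1, "x": 1.4, "y": 4.5, "z": 0, "ax": 0, "ay": 0, "az": 2.5}
    - {"gripper": -1, "x": 0, "y": 0, "z": 0, "ax": 0, "ay": 0, "az": 0}

```text
t: 6.9
tool_pos: [0.6014, 0.2896, 0.1918]
orientation: [-3.141, 0.004, -2.966]
contact_force: [-0.2, -0.5, -0.1]
opening: -0.004
```

Run:
```python
from h import *
from rig import *
s=get_state(); print(s['t'],s['tool_pos'],s['orientation'])
im=np.ascontiguousarray(snapshot("scene")[:,:,::-1]);cv2.imwrite("pics/scene2.png",im)
for n in("start_top","start_unit","loose_pair"): print(n,[(np.round(d['point'],4).tolist(),round(d['conf'],2)) for d in search_frame("scene",n)])
a=cv2.resize(im[190:310,220:380],(640,480),interpolation=cv2.INTER_CUBIC); b=im[230:350,380:520].copy()
b=cv2.resize(b,(560,480),interpolation=cv2.INTER_CUBIC)
p=proj("scene",[[.598,.283,.079],s['tool_pos']]);print(p)
for q in p: cv2.circle(b,tuple(((q-[380,230])*4).astype(int).tolist()),3,(0,255,0),-1)
cv2.imwrite("pics/c2.png",cv2.resize(np.hstack([a,b]),(800,320)))
```

```text
6.9 [0.6014334  0.28955777 0.19176281] [-3.14137679  0.0035903  -2.96572761]
start_top []
start_unit []
loose_pair [([0.4923, -0.0796, 0.0809], 0.67)]
[[446.76605229 311.0465685 ]
 [463.15645821 271.32406358]]
```

View pics/c2.png

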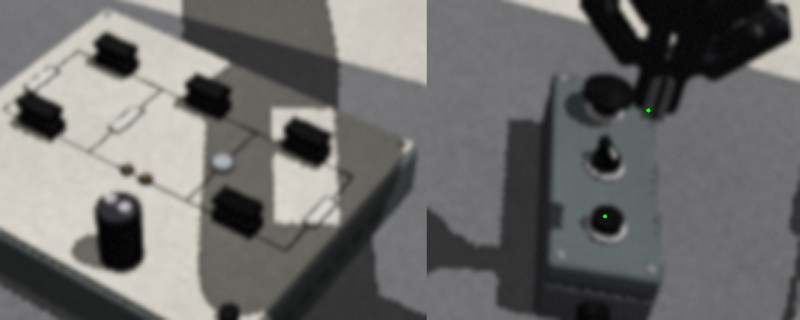

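The loose link now sits level with the others (205,95 in the crop). The start estimate lies on the cap top (604,216). Descending over the button.

Call:
servo_tool:
  increments:
    - {"gripper": -1, "x": -0.3, "y": -0.6, "z": -3, "ax": 0, "ay": 0, "az": 0}
    - {"gripper": -1, "x": 0, "y": 0, "z": -4, "ax": 0, "ay": 0, "az": 0}
    - {"gripper": -1, "x": 0, "y": 0, "z": -2, "ax": 0, "ay": 0, "az": 0}
    - {"gripper": -1, "x": 0, "y": 0, "z": 0, "ax": 0, "ay": 0, "az": 0}

```text
t: 7.6
tool_pos: [0.5998, 0.2748, 0.1039]
orientation: [-3.141, 0.009, -2.977]
contact_force: [-0.1, 0.0, 0.8]
opening: -0.002
```

Call:
servo_tool:
  increments:
    - {"gripper": -1, "x": -0.1, "y": 0.7, "z": -0.5, "ax": 0, "ay": 0.5, "az": 0}
    - {"gripper": -1, "x": 0, "y": 0.1, "z": -0.5, "ax": 0, "ay": 0, "az": 0}
    - {"gripper": -1, "x": 0, "y": 0, "z": -0.3, "ax": 0, "ay": 0, "az": 0}
    - {"gripper": -1, "x": 0, "y": 0, "z": 0, "ax": 0, "ay": 0, "az": 0}

```text
t: 8.1
tool_pos: [0.6014, 0.2842, 0.0949]
orientation: [3.14, 0.006, -2.977]
contact_force: [-0.5, -0.2, -0.6]
opening: -0.003
```

Call:
servo_tool:
  increments:
    - {"gripper": -1, "x": -0.3, "y": -0.1, "z": -0.4, "ax": 0, "ay": 0.3, "az": 0}
    - {"gripper": -1, "x": 0, "y": 0, "z": -0.4, "ax": 0, "ay": 0, "az": 0}
    - {"gripper": -1, "x": 0, "y": 0, "z": -0.3, "ax": 0, "ay": 0, "az": 0}
    - {"gripper": -1, "x": 0, "y": 0, "z": 0, "ax": 0, "ay": 0, "az": 0}

```text
t: 8.6
tool_pos: [0.5982, 0.2832, 0.0834]
orientation: [3.139, 0.001, -2.977]
contact_force: [0.3, 0.1, -0.7]
opening: 0.0
```

Call:
servo_tool:
  increments:
    - {"gripper": -1, "x": 0, "y": 0, "z": -0.3, "ax": 0, "ay": 0, "az": 0}
    - {"gripper": -1, "x": 0, "y": 0, "z": -0.3, "ax": 0, "ay": 0, "az": 0}
    - {"gripper": -1, "x": 0, "y": 0, "z": -0.3, "ax": 0, "ay": 0, "az": 0}

```text
t: 8.98
tool_pos: [0.5985, 0.2832, 0.0747]
orientation: [3.139, 0.001, -2.977]
contact_force: [-2.4, -0.8, 4.7]
opening: 0.0
```

Call:
servo_tool:
  increments:
    - {"gripper": -1, "x": 0, "y": 0, "z": -0.2, "ax": 0, "ay": 0, "az": 0}
    - {"gripper": -1, "x": 0, "y": 0, "z": -0.2, "ax": 0, "ay": 0, "az": 0}

```text
t: 9.22
tool_pos: [0.5986, 0.2833, 0.0728]
orientation: [3.139, 0.001, -2.977]
contact_force: [-11.5, -4.7, 22.7]
opening: -0.003
```

The button is right down: 72.8 mm with 22.7 N on its stop. I'll lift clear and check.

Call:
servo_tool:
  increments:
    - {"gripper": -1, "x": 0, "y": 0, "z": 1.5, "ax": 0, "ay": 0, "az": 0}
    - {"gripper": -1, "x": 0, "y": 0, "z": 4, "ax": 0, "ay": 0, "az": 0}
    - {"gripper": -1, "x": 0, "y": 0, "z": 5, "ax": 0, "ay": 0, "az": 0}
    - {"gripper": -1, "x": -2, "y": 4, "z": 3, "ax": 0, "ay": 0, "az": 0}
    - {"gripper": -1, "x": -3, "y": 5, "z": 0, "ax": 0, "ay": 0, "az": 0}
    - {"gripper": -1, "x": -3, "y": 5, "z": 0, "ax": 0, "ay": 0, "az": 0}
    - {"gripper": -1, "x": -3, "y": 4, "z": 0, "ax": 0, "ay": 0, "az": 0}
    - {"gripper": -1, "x": 0, "y": 0, "z": 0, "ax": 0, "ay": 0, "az": 0}
    - {"gripper": -1, "x": 0, "y": 0, "z": 0, "ax": 0, "ay": 0, "az": 0}

```text
t: 10.35
tool_pos: [0.4863, 0.4678, 0.2148]
orientation: [3.136, 0.007, -2.98]
contact_force: [0.3, -1.0, 0.8]
opening: -0.0
```

Run:
```python
from h import *
from rig import *
s=get_state(); print(s['t'],s['tool_pos'],s['contact_force'],abs(s['qvel']).max())
im=np.ascontiguousarray(snapshot("scene")[:,:,::-1])
old=cv2.imread("pics/scene0.png")
f=lambda i:np.hstack([cv2.resize(i[190:310,220:380],(440,300),interpolation=cv2.INTER_CUBIC),cv2.resize(i[245:345,400:500],(300,300),interpolation=cv2.INTER_CUBIC)])
cv2.imwrite("pics/c3.png",np.vstack([f(old),f(im)]))
```

```text
10.35 [0.48629578 0.46777571 0.21477795] [ 0.25689367 -0.9854711   0.81243985] 0.02204692160075873
```

View pics/c3.png

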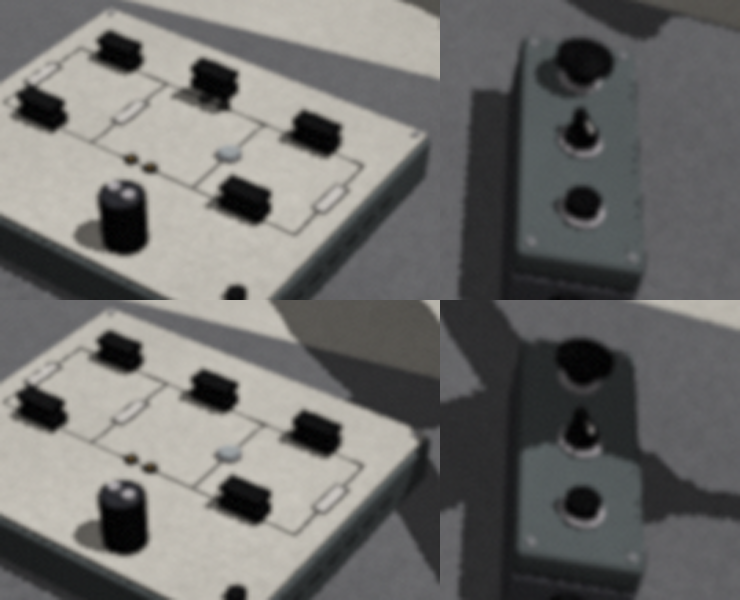

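Comparing before (top) with after (bottom): the link at (215,390) is down level with the others. The start button at (582,503) has sprung back. The selector, mushroom and capacitor have not moved, and the hand is clear.

```bash
python3 -c "
from rig import order
print(order.finish_job())"
```

```text
the job is handed in; nothing more can be done
None
```

The loose link is fully home and the supply has been switched on, in that order. The job was handed in at about 10.4 s, against the 42 s limit.

- **Link:** It was the middle one of the near row. I pushed it straight down with the shut fingertips. It moved at about 6 N, then met its stop at 88.8 mm, where the force rose to 23 N.
- **Start button:** I pressed it until it met its stop at 72.8 mm, where the force rose to 23 N, then released it.

The last picture showed the link level with the others and the start button back up. The selector, mushroom stop button, other links and capacitor looked unchanged. The hand was clear at z = 0.21 m with about 1 N of sensor noise. I did not check the multimeter and screwdriver in that last picture, but the hand stayed well above them.

The two cameras disagreed by about 5 mm in x. I used values between them, and both pushes landed on target. The position network found no start button in the later picture, so for that I relied on the earlier finds and the projected point on the cap.

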